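# Roll a grinding jar up the loading chute of a bench jar mill and close the retaining bar

## Robot

A 6-joint arm with a two-finger parallel gripper is mounted at the origin on the work surface. World frame = base frame: x ahead of the robot, y to its left, z up, the work surface at z = 0. Lengths are in m, angles in rad, forces in N, time in s.
With the tool pointing down it reaches from about 0.35 to 0.875 m from the base axis. Payload 4.2 kg.
Tool frame: the origin (TCP) lies at the very end of the fingers, on their centre line; the grasp point (between the pads) lies 19 mm behind it (ctrl.grip_depth is the distance from the TCP to the grasp point, in m); z points along the fingers, y is the direction in which the jaws open and shut (so a half turn about z gives the same grasp; the last joint's range is limited). The gripper opens to 85 mm and grips with 20 to 120 N. Pads are 22 mm wide; open, the fingers measure 114 mm over their backs; the gripper's body (76 mm by 85 mm) begins 54 mm behind the grasp point. The pads swing forward as they close: fully open they stand 13 mm farther back than shut.
Start: joints at [1.378, 0.385, 0.008, 0, -1.194, -0.259], TCP at [0.273, 0.562, 0.231] pointing down, gripper open.
Joint ranges: [-3.14, 3.14], [-1.21, 2.06], [-1.07, 1.41], [-3.16, 2.05], [-2.99, -0.16], [-3.1, 3.1]. Speed limits (rad/s): [2.79, 2.79, 3.14, 3.14, 3.14, 3.14].

## Interface

Orientations are given as a unit quaternion [w, x, y, z].
In Python, from plant import readout, optics, ctrl gives the robot as it stands.
- The arm moves only by the tool drive_tool, never from a script. Its argument "rows" is a list of rows, each a list of 3 entries, a list of its own where there are three numbers: the finger opening in cm, from 0 to 8.54, then the shift along the tool's x, y, z in cm, then the turn, a rotation vector about the tool's x, y, z in degrees. A call has exactly 5 rows; each row shifts and turns the commanded pose from where the row before left it, along the tool's axes as they then stand; what a row does not reach is not made up. A row lasts 1/12 s, in which the tool goes at most 41.7 mm and 7.16 degrees, less where a joint would pass 70% of its speed; a pose out of reach is approached as far as the arm can. A call is refused whole if a number of a shift passes 4.17 or a number of a turn 7.16, either way. A call with a gripper value outside its range is refused whole. The fingers move at their own pace and stop on an object; "squeeze" is the grip in N (left out, the last holds). Time passes only in rows, so rows that do not move let the fingers close, or fill a call up. It gives the time, the measured TCP pose, the force and the opening at its end, in the units of the state.
- readout.sense(): the state, without advancing time (a new reading comes with each control period).
- optics.grab_frame(name): name is "scene" or "top"; returns (picture, depth): 400x640x3 uint8, red, green, blue; 400x640 float32, m along the optical axis (not along the pixel's ray), 0 where there is no reading.
- optics.camera_info(name): a dict with "camera_matrix" (3x3 intrinsics, pixels), "world_from_camera" (4x4, takes a point from camera to world coordinates). Camera axes: x right, y up, looking along -z (the intrinsics and any distortion apply to the point x, -y, -z); pixel columns grow to the right and rows downward; lengths in m; the calibration is good to about 2 mm. A picture is of the moment at which its call begins. camera_info takes no time and is no camera call.
- ctrl.finish_job(): hands the job in, once; it reports no verdict.
The state is a dict: "t": time; "q": joint angles; "dq": joint speeds; "effort": joint torques, N m; "position": TCP position; "tcp_rot": TCP orientation; "contact_force": force on the tool from outside, world axes, zero at the start; "torque": the same for the moment, N m; "width": opening from 0.0 (shut) to 1.0 (fully open).
Only numpy, scipy, OpenCV 4.12 (cv2) and the standard library are available. Lean on these libraries where they do the work, as an engineer would, in place of code of your own. Each camera call takes 0.05 s, during which the arm holds its last target. There are 200 camera calls.

## Task

Load the jar mill without picking anything up: with the fingertips, gently roll the grinding jar that lies at the foot of the steel loading chute up the slope and over the front roller, until it beds down straight between the two rollers and cannot roll back. Then push the swinging retaining bar across in front of the jar until it is fully home against its keeper. Do not pinch, lift or throw the jar, do not let it run back down the chute, and leave the other things on the bench where they are.

Things in the scene. Friction and masses are not known exactly. Their poses are not given: they have to be found in the camera images.
- mill: Bench jar mill with loading chute, fixed. Origin on the bench under the front roller's axis, mid-width; x points up the chute to the rollers, y left looking up the chute, z up. All mm below are in this frame. White bearing cheeks at y 82 to 90 on either side, up to z 96. Fixed rear rail, 10 mm diameter, along y at x 88, z 110. White drive housing: x 111 to 196, y -93 to 93, up to z 118.
- bay (a point): Middle of the floor of the chute's level lower bay, at x -253, y 0, z 34 mm in the mill's frame. The bay runs from x -296, where a lip 12 mm high closes it, to x -211, the foot of the slope. The whole chute is 122 mm wide inside (y -61 to 61), with sheet-steel sides 3 mm thick that stand 15 mm above its floor.
- chute: The sloped part of the chute, fixed to the mill. Origin on its floor at the foot of the slope (mill x -211, y 0, z 34 mm); x runs up the slope along the floor, z is square to the floor. It rises straight at 0.244 rad (14 degrees) for 212 mm and meets the front roller's surface tangentially at mill x -5, z 85 mm.
- nest (a point): Where the jar's centre is when it is bedded between the rollers: x 37.5, y 0, z 106 mm in the mill's frame. The two black rubber rollers are 40 mm in diameter, 160 mm long along y, axes at z 66, front one at x 0, rear one at x 75 mm; they turn with some friction. The jar passes over the front roller with its centre at z 121 mm, then drops 15 mm into the nest.
- jar: White porcelain grinding jar to be loaded, 0.45 to 0.75 kg, lying on its side across the bay. Cylinder 70 mm in diameter, 86 mm long, with a 60 mm wide lid at one end; 104 mm overall. Origin on its axis, half-way along; x is its axis, towards the lid. The glaze is slippery on the steel. It rolls easily, and rolls back down the slope when not held.
- bar (a joint): Angle of the retaining bar, rad: 0 = fully home, square across the top of the chute against its keeper; grows as it swings away down the chute, to 2.0 at most. At 1.57 it points straight down the chute, along the outside of its +y side. It stays where it is left; about 0.7 N at the sleeve moves it.
- bar_grip (a point): Middle of the bar's black rubber sleeve (15 mm diameter, 60 mm long), 85 mm from the hinge. The bar is a level steel rod, 10 mm diameter, 168 mm long, axis at z 110 mm. Vertical hinge at x -12, y 84 mm in the mill's frame; at angle a the bar points along (-sin a, -cos a) in the mill's x, y. Home, it stands about 7 mm in front of a bedded jar.
- spare_jar: A second, identical jar standing upright on the bench with the lid up, on the -y side of the chute, 70 mm in diameter, 104 mm tall; origin at the centre of its underside. Leave it.
- bottle: Amber bottle, 56 mm in diameter, 125 mm tall; origin at the centre of its underside. Leave it.
- beaker: Small glass beaker, 60 mm in diameter, 75 mm tall; origin at the centre of its underside. Leave it.
- mortar: White porcelain mortar, 100 mm in diameter, 48 mm tall; origin at the centre of its underside. Leave it.
- brush: Brush 170 mm long lying flat; origin on its underside near the middle. Leave it.
- sieve: Steel test sieve, 100 mm in diameter, 30 mm tall; origin at the centre of its underside. Leave it.
- flask: Small round-bottomed glass flask in a cork ring, 76 mm in diameter, 118 mm tall; origin at the centre of its underside. Leave it.
- spanner: Steel spanner 150 mm long lying flat; origin on its underside near the middle. Leave it.
Mind the look-alikes: they are no part of the job. Leave any pink, red or turquoise look-alike of the jar alone.

How it is judged:
On the way, in this order (a step that is already met when the one before it is completed fails the run):
1. the jar is bedded between the two rollers, with the retaining bar still open (x of jar in the frame of mill between 0.0295 and 0.0455 m and y of jar in the frame of mill between -0.03 and 0.03 m and z of jar in the frame of mill between 0.1 and 0.112 m and angle between the x axis of jar and the y axis of mill, either way round below 0.12 rad and value of joint bar above 0.3 rad), for 0.2 s.
2. the retaining bar is home (value of joint bar below 0.1 rad), for 0.1 s.
At the end, for the whole second after the job is handed in: The jar lies at rest between the two rollers: its centre within 8 mm of the bedded place along the mill's x, 30 mm along y and 6 mm in height, its axis within 0.12 rad of the rollers'; the retaining bar is within 0.1 rad of home (x of jar in the frame of mill between 0.0295 and 0.0455 m and y of jar in the frame of mill between -0.03 and 0.03 m and z of jar in the frame of mill between 0.1 and 0.112 m and angle between the x axis of jar and the y axis of mill, either way round below 0.12 rad and value of joint bar below 0.1 rad and linear speed of jar below 0.03 m/s and angular speed of jar below 0.4 rad/s); the robot touches nothing.
It fails at once if the jar is lifted more than 15 mm off the chute or the rollers (z of jar in the frame of mill above 0.137 m or (x of jar in the frame of mill below -0.23 m and z of jar in the frame of mill above 0.086 m) or (x of jar in the frame of chute between -0.02 and 0.2 m and z of jar in the frame of chute above 0.051 m)).
It fails at once if the jar leaves the chute and mill (z of jar in the frame of mill below 0.05 m or y of jar in the frame of mill above 0.05 m or y of jar in the frame of mill below -0.05 m).
It fails at once if the jar is pinched or rammed (more than 28 N between the fingers and the jar) (contact force between the fingers and jar above 28 N).
It fails at once if the jar is thrown, or runs back down the chute (faster than 0.55 m/s anywhere, or 0.35 m/s in or near the level bay) (linear speed of jar above 0.55 m/s or (x of jar in the frame of mill below -0.2 m and linear speed of jar above 0.35 m/s)).
It fails at once if another thing on the bench is disturbed (moved more than 25 mm) (distance of any of spare_jar, bottle, beaker, mortar, brush, sieve, flask, spanner from where it was at the start of the episode above 0.025 m).
It also fails if it takes over 58 s, if anything falls off the work surface, if the arm or the gripper's body presses on something with over 40 N, if the wrist force passes 120 N, or if a joint passes its speed limit or range.

## Working session

There is one attempt and no reset: what is moved stays moved. The work goes in short steps, Python scripts to look and compute and a tool call to move; the robot and the scene stay as the last step left them, time stands still between calls to the robot, and variables do not carry over. Pictures are saved under pics/ and viewed, about 8 in all and at most 12, crops included, and the job is handed in when it is done.

Besides the shell and the picture viewer there is one more tool, called after "Request:" as name(argument=value, ...), one argument or row to a line, values as JSON. drive_tool: Moves the arm, as the interface text tells. Its arguments: {"type":"object","properties":{"rows":{"type":"array","items":{"type":"array"}},"squeeze":{"type":"number"}},"required":["rows"]}

```bash
mkdir -p pics; ls
python3 - <<'E'
from plant import readout, optics, ctrl
import cv2, numpy as np
for n in ("scene","top"):
    p,d=optics.grab_frame(n); cv2.imwrite(f"pics/{n}0.png",p[:,:,::-1]); np.save(f"{n}0.npy",d)
    i=optics.camera_info(n); print(n,np.array(i["camera_matrix"]).round(1).tolist(),np.array(i["world_from_camera"]).round(3).tolist(), [k for k in i])
s=readout.sense(); print(s)
E
```

```text
pics
scene [[399.4, 0.0, 324.2], [0.0, 399.4, 193.4], [0.0, 0.0, 1.0]] [[0.079, -0.837, 0.542, 1.303], [0.997, 0.071, -0.036, 0.006], [-0.009, 0.543, 0.84, 1.231], [0.0, 0.0, 0.0, 1.0]] ['camera_matrix', 'world_from_camera']
top [[491.7, 0.0, 319.6], [0.0, 491.7, 196.5], [0.0, 0.0, 1.0]] [[-0.023, 0.997, -0.08, 0.457], [-1.0, -0.023, -0.002, 0.051], [-0.004, 0.08, 0.997, 1.623], [0.0, 0.0, 0.0, 1.0]] ['camera_matrix', 'world_from_camera']
{'t': 0.1, 'q': array([ 1.37763877e+00,  3.85478816e-01,  6.75545438e-03, -4.12272523e-04,
       -1.19399736e+00, -2.58602080e-01]), 'dq': array([ 0.00175236, -0.00090303,  0.00155129,  0.00447193, -0.00152393,
       -0.00096983]), 'effort': array([-5.36385528e-05, -3.93317592e+01,  1.88931048e+01,  4.19789582e+00,
       -2.56429703e-03,  5.43966280e-06]), 'position': array([0.2726049 , 0.56183653, 0.2303321 ]), 'tcp_rot': array([ 9.67950464e-04,  9.74579936e-01, -2.24037911e-01, -1.60019945e-04]), 'contact_force': array([-0.01003327,  0.21067354,  0.01875818]), 'torque': array([-0.00656681, -0.02145471, -0.01076577]), 'width': 0.9997547304197402}
```

View pics/top0.png

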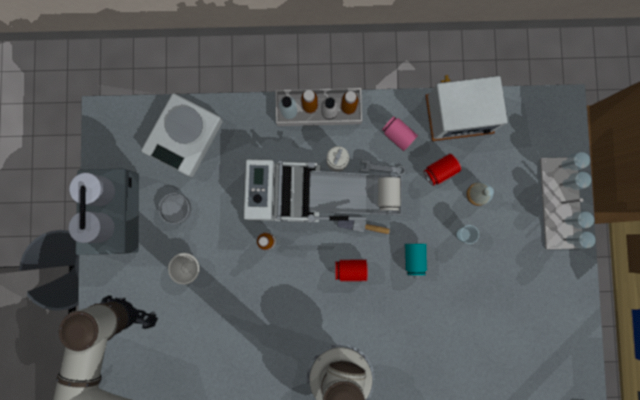

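View pics/scene0.png

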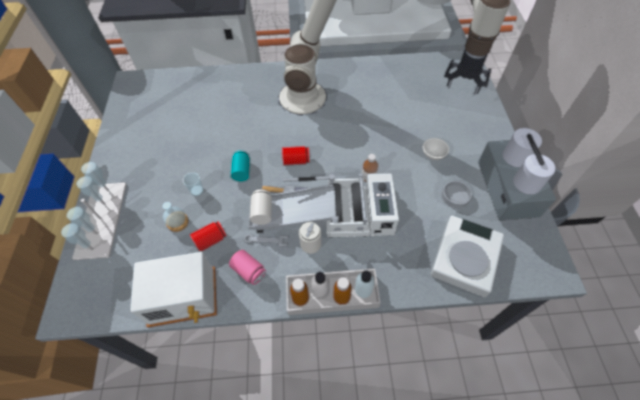

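```bash
cat > h.py <<'E'
from plant import readout, optics, ctrl
import cv2, numpy as np
def pts(n,d):
    i=optics.camera_info(n);K=np.array(i["camera_matrix"]);T=np.array(i["world_from_camera"])
    v,u=np.mgrid[:d.shape[0],:d.shape[1]]
    P=np.stack([(u-K[0,2])/K[0,0]*d,-(v-K[1,2])/K[1,1]*d,-d],-1)
    return P@T[:3,:3].T+T[:3,3]
E
python3 - <<'E'
from h import *
p=cv2.imread("pics/top0.png"); c=p[145:245,235:425]
cv2.imwrite("pics/c1.png",cv2.resize(c,None,fx=4.2,fy=4.2,interpolation=cv2.INTER_CUBIC))
d=np.load("top0.npy"); P=pts("top",d)
print("bench",P[260:280,200:215,2].mean())
# housing top
m=np.zeros(d.shape,bool); m[150:230,235:280]=1
m&=(P[...,2]>.108)&(P[...,2]<.128)
mm=m.astype(np.uint8); n,l,s,ce=cv2.connectedComponentsWithStats(mm); k=1+np.argmax(s[1:,4]); q=P[l==k]
print(len(q),q[:,2].mean(), cv2.minAreaRect(q[:,:2].astype(np.float32)))
for r in (175,185,192,200,210): print(r,[(round(float(z)*1000)) for z in P[r,275:410:3,2]])
for c_ in (385,388,391): print(c_,[(round(float(z)*1000)) for z in P[168:226:2,c_,2]])
E
```

```text
bench 0.006172226554342163
1570 0.1187351908308113 ((0.6062437295913696, 0.24309572577476501), (0.08590808510780334, 0.18675361573696136), 87.0114974975586)
175 [34, 41, 122, 90, 80, 76, 43, 44, 47, 48, 85, 83, 82, 86, 76, 75, 74, 75, 71, 74, 60, 59, 62, 51, 55, 47, 53, 52, 53, 47, 50, 33, 49, 46, 50, 51, 46, 55, 40, 49, 48, 51, 50, -3, 6]
185 [40, 108, 111, 86, 88, 75, 43, 41, 41, 49, 84, 86, 87, 88, 75, 79, 76, 74, 77, 63, 63, 60, 61, 60, 57, 49, 51, 54, 45, 45, 42, 31, 36, 37, 37, 86, 103, 97, 99, 101, 99, 89, 46, 3, -3]
192 [44, 120, 84, 93, 85, 72, 44, 46, 36, 77, 85, 81, 87, 75, 80, 76, 69, 68, 69, 67, 60, 70, 64, 58, 55, 55, 45, 55, 41, 44, 41, 37, 38, 30, 38, 90, 99, 101, 101, 106, 102, 91, 50, 1, 3]
200 [46, 119, 86, 88, 78, 70, 46, 38, 45, 71, 77, 83, 92, 79, 82, 77, 80, 70, 81, 66, 61, 60, 64, 56, 56, 50, 50, 53, 48, 34, 36, 39, 33, 28, 31, 90, 99, 103, 104, 105, 103, 90, 40, 3, -1]
210 [44, 112, 89, 84, 81, 67, 43, 47, 42, 75, 79, 85, 79, 84, 77, 76, 74, 74, 70, 66, 61, 68, 58, 61, 56, 50, 46, 43, 48, 43, 43, 35, 33, 33, 32, 52, 75, 76, 79, 74, 74, 31, -1, -2, -9]
385 [14, 2, -5, 0, 32, 106, 100, 98, 102, 104, 104, 101, 99, 92, 96, 94, 103, 101, 99, 91, 99, 71, 35, 50, 5, 5, -3, -7, 3]
388 [0, 4, 4, -4, 32, 105, 105, 105, 103, 106, 106, 101, 99, 109, 106, 104, 103, 102, 103, 103, 100, 74, 81, 50, 2, 2, -4, -1, 6]
391 [4, 5, -8, -2, 40, 98, 100, 107, 104, 104, 100, 103, 103, 97, 105, 105, 107, 100, 104, 100, 97, 76, 77, 50, 3, -2, -4, -1, 2]
```

View pics/c1.png

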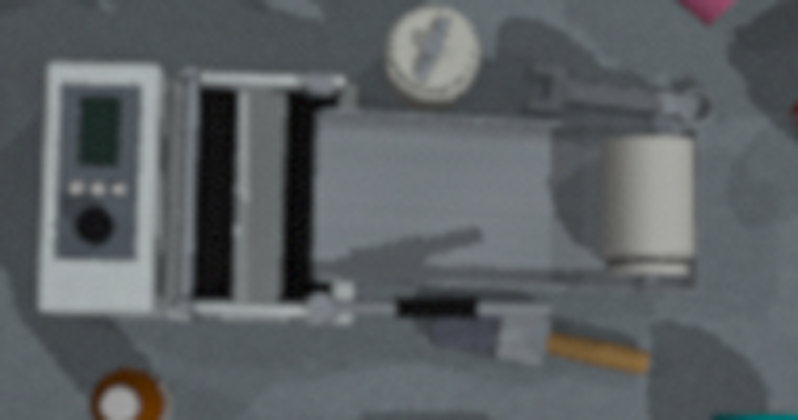

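```bash
cat >> h.py <<'E'
from scipy.spatial.transform import Rotation as R
A=np.radians(87.0); MX=np.array([np.cos(A),np.sin(A)]); MY=np.array([-MX[1],MX[0]])
O=np.array([.6062,.2431])-.1535*MX
def mill(p): p=np.asarray(p); return np.r_[(p[:2]-O)@MX,(p[:2]-O)@MY,p[2]]
def ray(n,u,v,z):
    i=optics.camera_info(n);K=np.array(i["camera_matrix"]);T=np.array(i["world_from_camera"])
    r=T[:3,:3]@np.array([(u-K[0,2])/K[0,0],-(v-K[1,2])/K[1,1],-1]); return T[:3,3]+r*(z-T[2,3])/r[2]
def cr(x,y,z): return mill(ray("top",x/4.2+235,y/4.2+145,z)).round(4)
def st():
    s=readout.sense(); q=s["tcp_rot"]; M=R.from_quat(np.r_[q[1:],q[0]]).as_matrix()
    D=np.column_stack([np.r_[-MX,0],np.r_[MY,0],[0,0,-1]])
    print("t",round(s["t"],2),"mill mm",(mill(s["position"])*1e3).round(1),"turn left deg (tool)",np.degrees(R.from_matrix(M.T@D).as_rotvec()).round(2),"F",s["contact_force"].round(1),"w",round(s["width"],2),"q",s["q"].round(2))
E
python3 - <<'E'
from h import *
print("jar corners",cr(604,135,.07),cr(693,135,.07),cr(690,273,.07),cr(608,273,.07))
print("cheek front corners top",cr(345,76,.096),cr(350,318,.096)," sleeve",cr(400,308,.11),cr(476,308,.11),"bar end",cr(550,310,.11))
print("chute edge rows at x px 550",cr(550,118,.06),cr(550,275,.06),"spare",cr(432,45,.104),"hinge",cr(320,305,.11))
st()
E
```

```text
jar corners [-0.2233 -0.0523  0.07  ] [-0.2905 -0.0542  0.07  ] [-0.29    0.0503  0.07  ] [-0.2283  0.0521  0.07  ]
cheek front corners top [-0.0265 -0.0878  0.096 ] [-0.0355  0.0923  0.096 ]  sleeve [-0.072   0.0844  0.11  ] [-0.1276  0.0828  0.11  ] bar end [-0.1818  0.0826  0.11  ]
chute edge rows at x px 550 [-0.1831 -0.0654  0.06  ] [-0.1857  0.0543  0.06  ] spare [-0.0905 -0.1117  0.104 ] hinge [-0.0134  0.0839  0.11  ]
t 0.1 mill mm [454.3 349.8 230.3] turn left deg (tool) [ 0.09 -0.07 67.11] F [-0.   0.2  0. ] w 1.0 q [ 1.38  0.39  0.01 -0.   -1.19 -0.26]
```

Request:
drive_tool(
  rows=[
    [4.0,[0,0,-0.5],[0,0,7.1]],
    [4.0,[0,0,-0.5],[0,0,7.1]],
    [4.0,[0,0,-0.5],[0,0,7.1]],
    [4.0,[0,0,-0.5],[0,0,7.1]],
    [4.0,[0,0,0],[0,0,7.1]],
  ],
)

```text
t: 0.52
position: [0.2729, 0.5625, 0.2519]
tcp_rot: [-0.0, 0.858, -0.513, -0.0]
contact_force: [0.5, -0.2, 0.0]
width: 0.475
```

Request:
drive_tool(
  rows=[
    [4.0,[0,0,0],[0,0,7.1]],
    [4.0,[0,0,0],[0,0,7.1]],
    [4.0,[0,0,0],[0,0,7.1]],
    [4.0,[0,0,0],[0,0,7.1]],
    [4.0,[0,0,0],[0,0,3.2]],
  ],
)

```text
t: 0.93
position: [0.2727, 0.562, 0.2507]
tcp_rot: [-0.001, -0.687, 0.727, -0.0]
contact_force: [0.4, 0.4, -0.0]
width: 0.469
```

```bash
python3 -c "from h import *; st()"
```

```text
t 0.93 mill mm [454.5 349.7 250.7] turn left deg (tool) [ 0.03 -0.07 -0.28] F [ 0.4  0.4 -0. ] w 0.47 q [ 1.38  0.37  0.04 -0.   -1.24 -1.43]
```

Request:
drive_tool(
  rows=[
    [4.0,[3.6,-1.64,0],[0,0,0]],
    [4.0,[3.6,-1.64,0],[0,0,0]],
    [4.0,[3.6,-1.64,0],[0,0,0]],
    [4.0,[3.6,-1.64,0],[0,0,0]],
    [4.0,[3.6,-1.64,0],[0,0,0]],
  ],
)

```text
t: 1.35
position: [0.3454, 0.3762, 0.2508]
tcp_rot: [-0.0, -0.689, 0.725, -0.0]
contact_force: [0.8, -0.4, 0.4]
width: 0.469
```

Request:
drive_tool(
  rows=[
    [4.0,[3.6,-1.64,0],[0,0,0]],
    [4.0,[3.6,-1.64,0],[0,0,0]],
    [4.0,[3.6,-1.64,0],[0,0,0]],
    [4.0,[3.6,-1.64,0],[0,0,0]],
    [4.0,[3.6,-1.64,0],[0,0,0]],
  ],
)

```text
t: 1.77
position: [0.4178, 0.1922, 0.2512]
tcp_rot: [-0.0, -0.689, 0.725, 0.0]
contact_force: [0.5, 0.4, 0.3]
width: 0.468
```

Request:
drive_tool(
  rows=[
    [4.0,[3.6,-1.64,0],[0,0,0]],
    [4.0,[3.6,-1.64,0],[0,0,0]],
    [4.0,[3.6,-1.64,0],[0,0,0]],
    [4.0,[3.6,-1.64,0],[0,0,0]],
    [4.0,[3.6,-1.64,0],[0,0,0]],
  ],
)

```text
t: 2.18
position: [0.4904, 0.0082, 0.2512]
tcp_rot: [-0.0, -0.688, 0.725, 0.0]
contact_force: [0.7, 0.2, 0.1]
width: 0.47
```

Request:
drive_tool(
  rows=[
    [4.0,[3.6,-1.64,0],[0,0,0]],
    [4.0,[3.6,-1.64,0],[0,0,0]],
    [4.0,[3.6,-1.64,0],[0,0,0]],
    [4.0,[2.6,-1.14,0],[0,0,0]],
    [4.0,[0,0,0],[0,0,0]],
  ],
)

```text
t: 2.6
position: [0.5448, -0.1309, 0.25]
tcp_rot: [-0.001, -0.686, 0.727, 0.0]
contact_force: [1.0, 0.3, 0.4]
width: 0.464
```

```bash
python3 -c "from h import *; st()"
```

```text
t 2.6 mill mm [-223.2   41.7  250. ] turn left deg (tool) [ 0.09 -0.06 -0.29] F [1.  0.3 0.4] w 0.46 q [ 0.05  0.26 -0.12  0.   -1.19 -0.11]
```

Request:
drive_tool(
  rows=[
    [4.0,[3.4,-1.53,0],[0,0,-0.28]],
    [4.0,[3.4,-1.53,0],[0,0,0]],
    [4.0,[3.2,-1.5,0],[0,0,0]],
    [4.0,[0,0,4.0],[0,0,0]],
    [4.0,[0,0,3.6],[0,0,0]],
  ],
)

```text
t: 3.02
position: [0.5859, -0.2306, 0.1753]
tcp_rot: [0.002, -0.689, 0.725, -0.002]
contact_force: [0.1, 0.6, -1.2]
width: 0.472
```

Request:
drive_tool(
  rows=[
    [4.0,[0,0,4.0],[0,0,0]],
    [4.0,[0,0,4.0],[0,0,0]],
    [4.0,[0,0,3.0],[0,0,0]],
    [4.0,[0,0,0.9],[0,0,0]],
    [4.0,[0,0,0],[0,0,0]],
  ],
)

```text
t: 3.43
position: [0.5825, -0.2283, 0.0532]
tcp_rot: [-0.002, -0.69, 0.724, 0.003]
contact_force: [-1.3, -0.4, 0.7]
width: 0.469
```

Run:
```python
from h import *
st()
p,d=optics.grab_frame("scene")
c=p[150:260,225:405]; cv2.imwrite("pics/s1.png",cv2.resize(c[:,:,::-1],None,fx=4.2,fy=4.2,interpolation=cv2.INTER_CUBIC))
```

```text
t 3.43 mill mm [-318.4   -1.    53.2] turn left deg (tool) [0.4  0.04 0.3 ] F [-1.3 -0.4  0.7] w 0.47 q [-0.12  0.56 -0.19 -0.   -0.82  0.07]
```

View pics/s1.png

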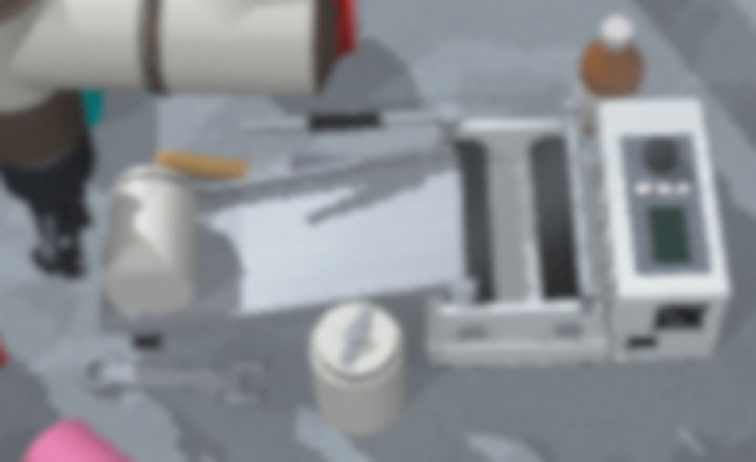

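Request:
drive_tool(
  rows=[
    [4.0,[-0.3,-0.2,0],[0,0,0]],
    [4.0,[-0.4,0,0],[0,0,0]],
    [4.0,[-0.4,0,0],[0,0,0]],
    [4.0,[-0.4,0,0],[0,0,0]],
    [4.0,[-0.4,0,0],[0,0,0]],
  ],
)

```text
t: 3.9
position: [0.588, -0.2096, 0.0576]
tcp_rot: [0.001, -0.69, 0.723, -0.001]
contact_force: [-0.5, 0.4, 0.5]
width: 0.472
```

Request:
drive_tool(
  rows=[
    [4.0,[-0.5,0,0],[0,0,0]],
    [4.0,[-0.5,0,0],[0,0,0]],
    [4.0,[-0.5,0,0],[0,0,0]],
    [4.0,[-0.5,0,0],[0,0,0]],
    [4.0,[-0.5,0,0],[0,0,0]],
  ],
)

```text
t: 4.32
position: [0.5886, -0.1844, 0.0562]
tcp_rot: [-0.0, -0.69, 0.724, 0.0]
contact_force: [0.4, 0.0, -0.1]
width: 0.47
```

```bash
cat > look.py <<'E'
from h import *
import sys
st()
p,d=optics.grab_frame("scene"); cv2.imwrite("pics/l.png",p[:,:,::-1]); P=pts("scene",d)
X=(P[...,:2]-O)@MX; Y=(P[...,:2]-O)@MY; Z=P[...,2]
F=np.where(X<-211,.034,np.where(X<0,.034+.249*(X+.211),.086))
m=(d>0)&(abs(Y)<.055)&(X>-.32)&(X<.1)&(Z>F+.045)&(Z<F+.085)
# bright (porcelain) only
m&=(p.min(-1)>110)
x,y,z=X[m],Y[m],Z[m]; print("jar pts",m.sum(),"x",np.percentile(x,[5,50,95]).round(3),"y",np.percentile(y,[2,98]).round(3),"ztop",np.percentile(z,95).round(3) if m.any() else 0)
for lo,hi in((-.05,-.02),(-.02,.01),(.01,.04)):
    k=(y>lo)&(y<hi)
    if k.sum()>3: print("  band",lo,np.median(x[k]).round(4),k.sum())
E
python3 look.py
```

```text
t 4.32 mill mm [-274.4   -4.8   56.2] turn left deg (tool) [0.01 0.   0.3 ] F [ 0.4  0.  -0.1] w 0.47 q [-0.04  0.54 -0.22 -0.   -0.81 -0.01]
jar pts 522 x [-0.255 -0.224 -0.197] y [-0.054  0.043] ztop 0.105
  band -0.05 -0.2236 157
  band -0.02 -0.2242 141
  band 0.01 -0.223 124
```

Request:
drive_tool(
  rows=[
    [4.0,[-0.5,0,0.1],[0,0,0.3]],
    [4.0,[-0.6,0,0],[0,0,0]],
    [4.0,[-0.6,0,-0.1],[0,0,0]],
    [4.0,[-0.6,0,-0.15],[0,0,0]],
    [4.0,[-0.6,0,-0.15],[0,0,0]],
  ],
)

```text
t: 4.78
position: [0.5904, -0.156, 0.0599]
tcp_rot: [-0.0, -0.688, 0.725, -0.0]
contact_force: [0.3, -3.0, 2.3]
width: 0.469
```

Request:
drive_tool(
  rows=[
    [4.0,[-0.6,0,-0.15],[0,0,0]],
    [4.0,[-0.6,0,-0.15],[0,0,0]],
    [4.0,[-0.6,0,-0.15],[0,0,0]],
    [4.0,[-0.6,0,-0.15],[0,0,0]],
    [4.0,[-0.6,0,-0.15],[0,0,0]],
  ],
)

```text
t: 5.2
position: [0.5917, -0.1255, 0.067]
tcp_rot: [-0.0, -0.688, 0.725, 0.0]
contact_force: [-0.4, -3.5, 1.6]
width: 0.474
```

```bash
python3 look.py
```

```text
t 5.2 mill mm [-215.4   -4.8   67. ] turn left deg (tool) [ 0. -0. -0.] F [-0.4 -3.5  1.6] w 0.47 q [ 0.06  0.51 -0.24  0.   -0.82 -0.11]
jar pts 510 x [-0.196 -0.167 -0.14 ] y [-0.054  0.044] ztop 0.116
  band -0.05 -0.166 156
  band -0.02 -0.1668 146
  band 0.01 -0.1673 116
```

Request:
drive_tool(
  rows=[
    [4.0,[-0.6,0,-0.15],[0,0,0]],
    [4.0,[-0.6,0,-0.14],[0,0,0]],
    [4.0,[-0.6,0,-0.14],[0,0,0]],
    [4.0,[-0.6,0,-0.15],[0,0,0]],
    [4.0,[-0.6,0,-0.15],[0,0,0]],
  ],
)

```text
t: 5.67
position: [0.5933, -0.0956, 0.0743]
tcp_rot: [-0.0, -0.688, 0.725, -0.0]
contact_force: [0.0, -3.2, 1.8]
width: 0.471
```

Request:
drive_tool(
  rows=[
    [4.0,[-0.6,0,-0.15],[0,0,0]],
    [4.0,[-0.6,0,-0.14],[0,0,0]],
    [4.0,[-0.6,0,-0.14],[0,0,0]],
    [4.0,[-0.6,0,-0.15],[0,0,0]],
    [4.0,[-0.6,0,-0.15],[0,0,0]],
  ],
)

```text
t: 6.08
position: [0.5948, -0.0656, 0.0815]
tcp_rot: [-0.0, -0.688, 0.725, 0.0]
contact_force: [0.3, -2.7, 1.5]
width: 0.469
```

```bash
python3 look.py
```

```text
t 6.08 mill mm [-155.4   -4.8   81.5] turn left deg (tool) [ 0.01 -0.   -0.  ] F [ 0.3 -2.7  1.5] w 0.47 q [ 0.16  0.48 -0.25  0.   -0.84 -0.21]
jar pts 512 x [-0.137 -0.107 -0.081] y [-0.054  0.044] ztop 0.132
  band -0.05 -0.1099 161
  band -0.02 -0.1067 136
  band 0.01 -0.1067 123
```

Rolling well; continue to near the top.

Request:
drive_tool(
  rows=[
    [4.0,[-0.6,0,-0.15],[0,0,0]],
    [4.0,[-0.6,0,-0.14],[0,0,0]],
    [4.0,[-0.6,0,-0.14],[0,0,0]],
    [4.0,[-0.6,0,-0.15],[0,0,0]],
    [4.0,[-0.6,0,-0.15],[0,0,0]],
  ],
)

```text
t: 6.55
position: [0.5964, -0.0357, 0.0889]
tcp_rot: [-0.0, -0.688, 0.725, -0.0]
contact_force: [0.2, -3.0, -0.1]
width: 0.466
```

Request:
drive_tool(
  rows=[
    [4.0,[-0.6,0,-0.15],[0,0,0]],
    [4.0,[-0.6,0,-0.14],[0,0,0]],
    [4.0,[-0.6,0,-0.14],[0,0,0]],
    [4.0,[-0.6,0,-0.15],[0,0,0]],
    [4.0,[-0.6,0,-0.15],[0,0,0]],
  ],
)

```text
t: 6.97
position: [0.598, -0.0057, 0.0961]
tcp_rot: [-0.0, -0.688, 0.725, 0.0]
contact_force: [-0.6, -3.8, 1.7]
width: 0.471
```

```bash
python3 look.py
```

```text
t 6.97 mill mm [-95.4  -4.8  96.1] turn left deg (tool) [ 0.01 -0.   -0.01] F [-0.6 -3.8  1.7] w 0.47 q [ 0.26  0.47 -0.23  0.   -0.87 -0.31]
jar pts 505 x [-0.074 -0.047 -0.02 ] y [-0.054  0.044] ztop 0.147
  band -0.05 -0.0485 160
  band -0.02 -0.0474 141
  band 0.01 -0.044 109
```

Request:
drive_tool(
  rows=[
    [4.0,[-0.6,0,-0.14],[0,0,0]],
    [4.0,[-0.6,0,-0.14],[0,0,0]],
    [4.0,[-0.5,0,-0.12],[0,0,0]],
    [4.0,[-0.5,0,-0.12],[0,0,0]],
    [4.0,[-0.4,0,-0.1],[0,0,0]],
  ],
)

```text
t: 7.43
position: [0.5994, 0.0202, 0.1024]
tcp_rot: [0.0, -0.688, 0.725, -0.0]
contact_force: [0.8, -2.8, 1.1]
width: 0.469
```

Request:
drive_tool(
  rows=[
    [4.0,[-0.3,0,-0.07],[0,0,0]],
    [4.0,[-0.3,0,-0.06],[0,0,0]],
    [4.0,[-0.3,0,-0.05],[0,0,0]],
    [4.0,[-0.3,0,-0.03],[0,0,0]],
    [4.0,[-0.3,0,-0.03],[0,0,0]],
  ],
)

```text
t: 7.85
position: [0.6001, 0.0351, 0.1045]
tcp_rot: [0.0, -0.688, 0.726, 0.0]
contact_force: [-0.4, -1.2, 1.2]
width: 0.467
```

```bash
python3 look.py
```

```text
t 7.85 mill mm [-54.5  -4.8 104.5] turn left deg (tool) [ 0.    0.02 -0.02] F [-0.4 -1.2  1.2] w 0.47 q [ 0.33  0.46 -0.22 -0.   -0.89 -0.38]
jar pts 515 x [-0.033 -0.004  0.023] y [-0.054  0.043] ztop 0.156
  band -0.05 -0.0069 172
  band -0.02 -0.0052 143
  band 0.01 -0.0013 100
```

Request:
drive_tool(
  rows=[
    [4.0,[-0.25,0,-0.02],[0,0,0]],
    [4.0,[-0.25,0,0],[0,0,0]],
    [4.0,[-0.25,0,0],[0,0,0]],
    [4.0,[-0.25,0,0],[0,0,0]],
    [4.0,[-0.25,0,0],[0,0,0]],
  ],
)

```text
t: 8.32
position: [0.6008, 0.0477, 0.1047]
tcp_rot: [0.0, -0.688, 0.725, 0.0]
contact_force: [0.2, 0.1, -0.2]
width: 0.469
```

Request:
drive_tool(
  rows=[
    [4.0,[-0.25,0,0],[0,0,0]],
    [4.0,[-0.25,0,0],[0,0,0]],
    [4.0,[-0.25,0,0],[0,0,0]],
    [4.0,[-0.2,0,0],[0,0,0]],
    [4.0,[-0.2,0,0],[0,0,0]],
  ],
)

```text
t: 8.73
position: [0.6014, 0.0589, 0.1048]
tcp_rot: [0.0, -0.688, 0.725, 0.0]
contact_force: [-0.9, 0.1, -0.6]
width: 0.467
```

```bash
python3 look.py
```

```text
t 8.73 mill mm [-30.7  -4.9 104.8] turn left deg (tool) [-0.  0. -0.] F [-0.9  0.1 -0.6] w 0.47 q [ 0.37  0.46 -0.21 -0.   -0.9  -0.42]
jar pts 360 x [0.018 0.039 0.061] y [-0.053  0.045] ztop 0.143
  band -0.05 0.0384 111
  band -0.02 0.0393 116
  band 0.01 0.0385 88
```

Request:
drive_tool(
  rows=[
    [4.0,[0.5,0,-1.5],[0,0,0]],
    [2.0,[0.6,0,-3.5],[0,0,0]],
    [0,[1.5,1.5,-1.5],[0,0,0]],
    [0,[1.5,3.2,0],[0,0,0]],
    [0,[1.5,3.5,0],[0,0,0]],
  ],
)

```text
t: 9.2
position: [0.5172, 0.0068, 0.1707]
tcp_rot: [0.001, -0.688, 0.726, -0.001]
contact_force: [-0.6, -0.7, 0.3]
width: -0.002
```

Request:
drive_tool(
  rows=[
    [0,[1.0,3.5,0],[0,0,0]],
    [0,[0,1.5,2.0],[0,0,0]],
    [0,[0,0,3.5],[0,0,0]],
    [0,[0,0,1.7],[0,0,0]],
    [0,[0,0,0],[0,0,0]],
  ],
)

```text
t: 9.62
position: [0.4631, -0.0012, 0.095]
tcp_rot: [-0.003, -0.688, 0.726, 0.002]
contact_force: [-0.3, -0.4, -0.1]
width: -0.004
```

```bash
python3 look.py
python3 - <<'E'
from h import *
p=cv2.imread("pics/l.png"); c=p[130:260,225:405]; cv2.imwrite("pics/s2.png",cv2.resize(c,None,fx=4.2,fy=4.2,interpolation=cv2.INTER_CUBIC))
E
```

```text
t 9.62 mill mm [-97.9 130.1  95. ] turn left deg (tool) [ 0.4  -0.12 -0.06] F [-0.3 -0.4 -0.1] w -0.0 q [ 0.35  0.27 -0.56 -0.   -0.75 -0.4 ]
jar pts 360 x [0.019 0.04  0.062] y [-0.053  0.044] ztop 0.143
  band -0.05 0.0389 120
  band -0.02 0.0401 114
  band 0.01 0.041 87
```

View pics/s2.png

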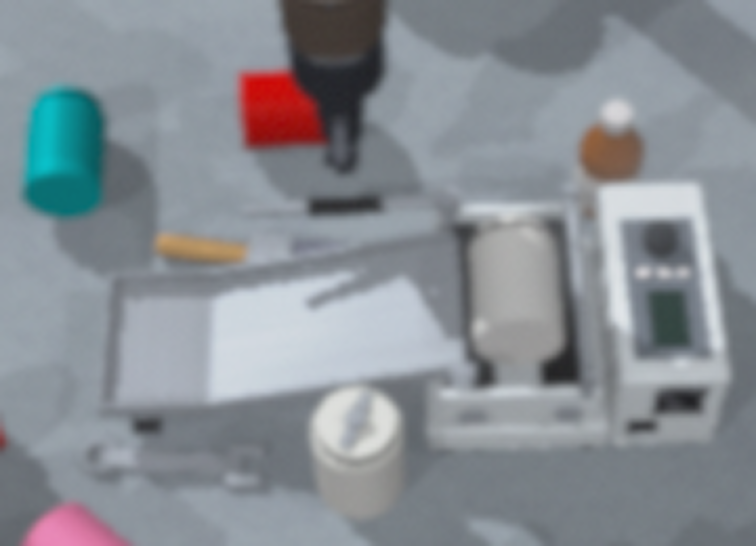

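Request:
drive_tool(
  rows=[
    [0,[0,-1.0,0],[0,0,0]],
    [0,[0,-1.0,0],[0,0,0]],
    [0,[0,-1.0,0],[0,0,0]],
    [0,[0.1,-1.0,0],[0,0,0]],
    [0,[0.1,-1.0,0],[0,0,0]],
  ],
)

```text
t: 10.08
position: [0.5176, -0.005, 0.0983]
tcp_rot: [0.0, -0.688, 0.725, -0.0]
contact_force: [-0.6, 0.3, -0.2]
width: 0.003
```

Request:
drive_tool(
  rows=[
    [0,[-0.1,-0.74,0],[0,0,0]],
    [0,[-0.15,-0.74,0],[0,0,0]],
    [0,[-0.18,-0.74,0],[0,0,0]],
    [0,[-0.25,-0.74,0],[0,0,0]],
    [0,[-0.3,-0.74,0],[0,0,0]],
  ],
)

```text
t: 10.5
position: [0.5539, 0.003, 0.0977]
tcp_rot: [-0.0, -0.688, 0.725, 0.0]
contact_force: [-1.1, 0.1, -0.1]
width: 0.002
```

```bash
python3 look.py
```

```text
t 10.5 mill mm [-89.   39.6  97.7] turn left deg (tool) [ 0.03 -0.01 -0.01] F [-1.1  0.1 -0.1] w 0.0 q [ 0.3   0.4  -0.34  0.   -0.83 -0.35]
jar pts 414 x [-0.114  0.036  0.061] y [-0.053  0.044] ztop 0.143
  band -0.05 0.0354 145
  band -0.02 0.0332 140
  band 0.01 0.0385 90
```

Request:
drive_tool(
  rows=[
    [0,[-0.4,-0.6,0],[0,0,0]],
    [0,[-0.45,-0.55,0],[0,0,0]],
    [0,[-0.5,-0.5,0],[0,0,0]],
    [0,[-0.5,-0.45,0],[0,0,0]],
    [0,[-0.55,-0.4,0],[0,0,0]],
  ],
)

```text
t: 10.97
position: [0.58, 0.0261, 0.0978]
tcp_rot: [-0.0, -0.688, 0.725, 0.0]
contact_force: [-1.9, 0.3, -0.2]
width: 0.002
```

Request:
drive_tool(
  rows=[
    [0,[-0.6,-0.3,0],[0,0,0]],
    [0,[-0.6,-0.3,0],[0,0,0]],
    [0,[-0.6,-0.3,0],[0,0,0]],
    [0,[-0.5,-0.2,0],[0,0,0]],
    [0,[-0.5,-0.2,0],[0,0,0]],
  ],
)

```text
t: 11.38
position: [0.5943, 0.0534, 0.0978]
tcp_rot: [-0.0, -0.688, 0.725, -0.0]
contact_force: [-0.5, -0.6, 0.7]
width: -0.001
```

```bash
python3 look.py
python3 - <<'E'
from h import *
p=cv2.imread("pics/l.png"); c=p[130:260,225:405]; cv2.imwrite("pics/s3.png",cv2.resize(c,None,fx=4.2,fy=4.2,interpolation=cv2.INTER_CUBIC))
E
```

```text
t 11.38 mill mm [-36.6   2.   97.8] turn left deg (tool) [ 0.   -0.    0.01] F [-0.5 -0.6  0.7] w -0.0 q [ 0.36  0.46 -0.24  0.   -0.87 -0.41]
jar pts 362 x [0.019 0.039 0.061] y [-0.053  0.045] ztop 0.143
  band -0.05 0.0386 112
  band -0.02 0.0397 115
  band 0.01 0.0388 94
```

View pics/s3.png

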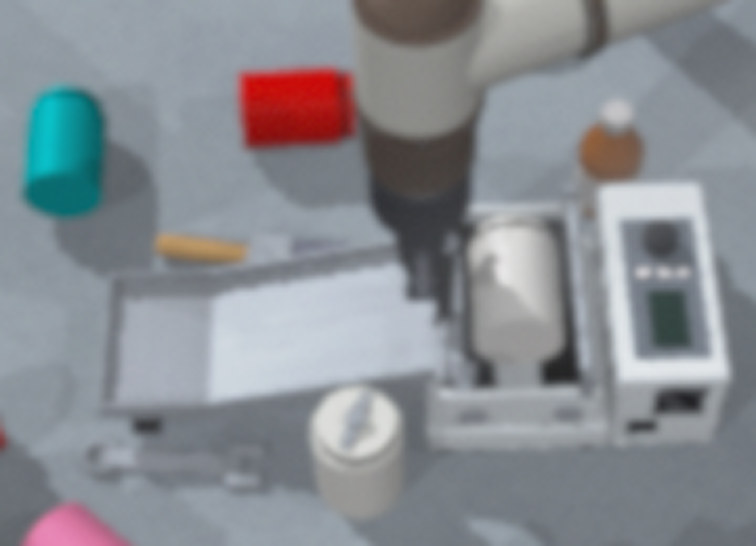

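Request:
drive_tool(
  rows=[
    [0,[-0.2,-0.1,0],[0,0,0]],
    [0,[-0.2,0,0],[0,0,0]],
    [0,[-0.15,0,0],[0,0,0]],
    [0,[-0.1,0,0],[0,0,0]],
    [0,[0,0,0],[0,0,0]],
  ],
)

```text
t: 11.85
position: [0.5957, 0.0587, 0.098]
tcp_rot: [-0.0, -0.688, 0.725, -0.0]
contact_force: [1.4, -3.9, 0.1]
width: 0.0
```

```bash
python3 look.py
```

```text
t 11.85 mill mm [-31.2   0.8  98. ] turn left deg (tool) [-0.03 -0.04 -0.01] F [ 1.4 -3.9  0.1] w 0.0 q [ 0.37  0.46 -0.23  0.   -0.88 -0.42]
jar pts 359 x [0.019 0.039 0.06 ] y [-0.053  0.044] ztop 0.143
  band -0.05 0.0406 117
  band -0.02 0.0372 111
  band 0.01 0.041 89
```

Request:
drive_tool(
  rows=[
    [0,[-0.1,0,0],[0,0,0]],
    [0,[-0.1,0,0],[0,0,0]],
    [0,[0,0,0],[0,0,0]],
    [0,[0,0,0],[0,0,0]],
    [0,[0,0,0],[0,0,0]],
  ],
)

```text
t: 12.32
position: [0.5956, 0.0589, 0.098]
tcp_rot: [-0.001, -0.688, 0.726, -0.001]
contact_force: [2.6, -9.6, -1.1]
width: 0.003
```

Request:
drive_tool(
  rows=[
    [0,[0.6,0,0],[0,0,0]],
    [0,[1.5,0,0],[0,0,0]],
    [0,[1.5,0,-2.0],[0,0,0]],
    [0,[1.0,0,-4.0],[0,0,0]],
    [0,[1.0,0,-4.0],[0,0,0]],
  ],
)

```text
t: 12.73
position: [0.5911, 0.0041, 0.1974]
tcp_rot: [-0.002, -0.688, 0.726, 0.002]
contact_force: [1.2, -0.6, -0.5]
width: 0.002
```

Request:
drive_tool(
  rows=[
    [0,[2.0,2.0,-3.0],[0,0,0]],
    [0,[2.5,3.0,0],[0,0,0]],
    [0,[2.5,3.0,0],[0,0,0]],
    [0,[2.5,3.0,0],[0,0,0]],
    [0,[0,0,0],[0,0,0]],
  ],
)

```text
t: 13.15
position: [0.4717, -0.0864, 0.228]
tcp_rot: [-0.0, -0.687, 0.727, 0.002]
contact_force: [0.1, 0.0, -0.8]
width: 0.001
```

```bash
python3 look.py
python3 - <<'E'
from h import *
p,d=optics.grab_frame("top"); p=p[:,:,::-1]; c=p[145:245,235:425]; cv2.imwrite("pics/t2.png",cv2.resize(c,None,fx=4.2,fy=4.2,interpolation=cv2.INTER_CUBIC))
E
```

```text
t 13.15 mill mm [-182.6  117.1  228. ] turn left deg (tool) [ 0.15  0.09 -0.22] F [ 0.1  0.  -0.8] w 0.0 q [ 0.16  0.14 -0.34 -0.   -1.1  -0.21]
jar pts 364 x [0.018 0.039 0.061] y [-0.053  0.044] ztop 0.142
  band -0.05 0.039 115
  band -0.02 0.0396 113
  band 0.01 0.039 96
```

View pics/t2.png

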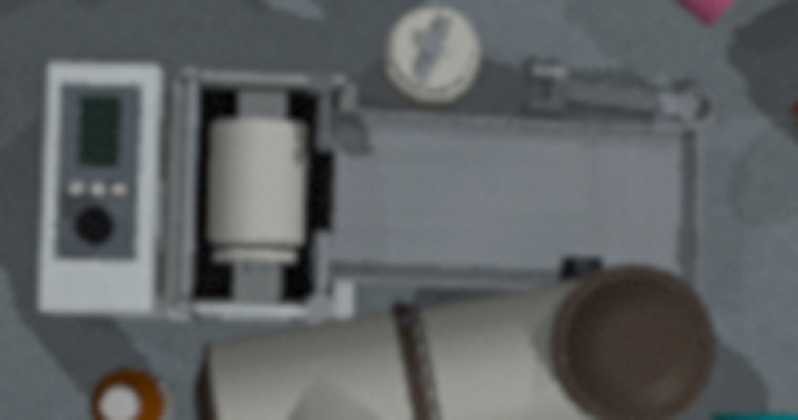

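The picture shows the jar bedded straight at about (257,190). The bar runs square across at column ~322, with its end in the keeper by (340,90), and the arm is clear.

```bash
python3 -c "from h import *; st(); print(ctrl.finish_job())"
```

```text
t 13.25 mill mm [-180.6  112.3  228.5] turn left deg (tool) [-0.09  0.06 -0.11] F [0.7 0.2 0.2] w 0.0 q [ 0.16  0.14 -0.33 -0.   -1.09 -0.21]
the job is handed in; nothing more can be done
None
```

The jar is bedded between the two rollers and the retaining bar is home; I handed the job in at 13.25 s. `finish_job` gives no verdict, so this rests on my own measurements.

**Rolling:** I rolled the jar up the chute with the two parted fingertips at about 0.07 m/s. It needed no more than about 4 N at the wrist readings I took, and I slowed down for the crest so it dropped gently into the nest.

**Bar:** I swung it across with the shut fingers until it stalled against the keeper. The force rose to about 10 N with no further movement. I then drew the arm back, clear of everything.

**Last checks:**
- **Jar position:** the depth picture puts the jar at x ≈ 39 mm and y ≈ -4 mm, with its top at z ≈ 142 mm. The nest values are 37.5 mm, 0 mm and 141 mm.
- **Jar alignment:** the three bands along its length agree within about 1 mm, so it lies straight.
- **Bar:** the top view shows it square across the chute in its keeper. I did not measure its angle numerically.
- **Other things:** those in view look unmoved. In the last top view the arm hid the brush and most of the bench on its side. The brush and bottle were in place in the view before that. I did not re-check the beaker, mortar, sieve or flask, and the arm met no unexpected force.

No check failed or disagreed.

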